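# Make up two water-sampling kits at the lab bench

### The job

Make up the two sampling kits from the stock on the bench. Kit one, in the tray with the divider: the dish flat in the wide pocket and the tall bottle standing in the narrow pocket; kit two, in the tray that carries the tube: the squat jar standing on the tray floor beside the tube, and both filter cartridges end to end in the tube, the long one at the bottom and the short one on top of it. Set the three glass things down rather than drop them, and leave the flask and the test-tube rack as they stand.

Things in the scene. Friction and masses are not known exactly. Their poses are not given: they have to be found in the camera images.
- bottle_mid (a point): Tall narrow clear glass bottle with a black cap, upright on the bench: 76 mm high in all, body 38 mm in diameter up to 48 mm, then a shoulder, then the cap 27 mm in diameter from 56 to 76 mm. This point: on its axis, half-way up (38 mm above its underside); z is its axis, up. About 80 g.
- jar_mid (a point): Squat clear glass jar with a metal screw lid, upright: 50 mm high, glass 48 mm in diameter up to 36 mm, lid 50 mm in diameter above that. This point: on its axis, half-way up (25 mm above its underside); z is its axis, up. About 90 g.
- dish_mid (a point): Closed round glass culture dish with a cream-coloured filling, lying flat: 24 mm high, lower part 52 mm in diameter up to 10 mm, overlapping lid 56 mm in diameter above that. This point: on its axis, half-way up (12 mm above its underside); z up. About 60 g.
- long_cartridge_mid (a point): Long filter cartridge: white plastic cylinder with two grey bands, standing on end, 30 mm in diameter, 45 mm high, both ends white with a small dark mesh disc (10 mm across). This point: its centre, half-way up (22.5 mm); z is its axis. About 35 g.
- short_cartridge_mid (a point): Short filter cartridge: white plastic cylinder with two grey bands, standing on end, 30 mm in diameter, 25 mm high, both ends with a large dark mesh disc (22 mm across). This point: its centre, half-way up (12.5 mm); z is its axis. About 22 g.
- divided_tray: White kit tray fixed to the bench, 120 (x) x 170 mm (y), floor 4 mm thick, grey rim 4 mm thick and 10 mm high; inside 112 x 162 mm. Origin: centre of its underside, on the bench; z up. A grey divider 4 mm thick, 10 mm high along x at y = +20 mm parts the wide pocket (y -81 to +18 mm, centre -31.5), for the dish, from the narrow pocket (y +22 to +81 mm, centre +51.5), for the bottle.
- tube_tray: White kit tray fixed to the bench, 120 (x) x 170 mm (y), floor 4 mm thick, grey rim 4 mm thick and 10 mm high; inside 112 x 162 mm. Origin: centre of its underside, on the bench; z up. No divider. The filter tube stands in its +y half (axis at y +38 to +50 mm, x within 12 mm of the middle); the -y half is free floor for the jar (about y = -42 mm).
- tube: Upright grey filter tube fixed in the tube tray, open at the top. Foot 54 mm across, 4 mm thick; outside 43 mm across (52 at the mouth); bore 37 mm across, 54 mm deep, its top 6 mm flared to 46. Origin: on its axis under the foot, on the tray floor; z up; bore floor at z = 4 mm, mouth at 58 mm. The two cartridges make 70 mm, so the short one stands 16 mm out of the mouth.
- flask: Bystander: conical glass flask with a dark stopper, foot 72 mm in diameter, 107 mm high, loose, to the robot's left. Origin: centre of its underside; z up.
- rack: Bystander: aluminium rack, 130 x 60 mm and 98 mm high with ten capped test tubes, loose, to the robot's right. Origin: centre of its underside, x along its length, z up.
Not all that is in view belongs to the job. Leave any green or yellow look-alike of the part that bears dish_mid alone.

How it is judged (in metres and radians):
At the end, for the whole second after the job is handed in: Dish in the wide pocket, bottle in the narrow one, jar in the tube tray: on the floor inside the rims (height within 4 mm, tilt under 0.1 rad). Long cartridge on the tube's bottom, short one on it (4 mm in height, 7 mm off axis, 0.2 rad). All released and at rest (x of dish_mid in the frame of divided_tray between -0.031 and 0.031 m and y of dish_mid in the frame of divided_tray between -0.056 and -0.007 m and z of dish_mid in the frame of divided_tray between 0.012 and 0.02 m and x of bottle_mid in the frame of divided_tray between -0.04 and 0.04 m and y of bottle_mid in the frame of divided_tray between 0.038 and 0.065 m and z of bottle_mid in the frame of divided_tray between 0.038 and 0.046 m and x of jar_mid in the frame of tube_tray between -0.034 and 0.034 m and y of jar_mid in the frame of tube_tray between -0.06 and 0.06 m and z of jar_mid in the frame of tube_tray between 0.025 and 0.033 m and angle between each of dish_mid, bottle_mid, jar_mid's own z axis and vertical below 0.1 rad and z of long_cartridge_mid in the frame of tube between 0.0225 and 0.0305 m and z of short_cartridge_mid in the frame of tube between 0.0575 and 0.0655 m and horizontal distance between each of long_cartridge_mid, short_cartridge_mid and tube below 0.007 m and angle between the z axis of each of long_cartridge_mid, short_cartridge_mid and the z axis of tube, either way round below 0.2 rad and linear speed of each of dish, bottle, jar, long_cartridge, short_cartridge below 0.02 m/s); the robot touches nothing.
It fails at once if the flask is knocked or moved by more than 20 mm (distance of flask from where it was at the start of the episode above 0.02 m or angle between flask's own z axis and vertical above 0.3 rad).
It fails at once if the rack is knocked or moved by more than 20 mm (distance of rack from where it was at the start of the episode above 0.02 m or angle between rack's own z axis and vertical above 0.3 rad).
It fails at once if the tall bottle is dropped: it falls freely by more than about 40 mm (contact force between bottle and the fingers below 0.05 N and linear speed of bottle above 0.9 m/s).
It fails at once if the squat jar is dropped: it falls freely by more than about 40 mm (contact force between jar and the fingers below 0.05 N and linear speed of jar above 0.9 m/s).
It fails at once if the dish is dropped: it falls freely by more than about 40 mm (contact force between dish and the fingers below 0.05 N and linear speed of dish above 0.9 m/s).
It also fails if it takes over 112 s, if anything falls off the work surface, if the arm or the gripper's body presses on something with over 40 N, if the wrist force passes 120 N, or if a joint passes its speed limit or range.

### The arm

A 6-joint arm with a two-finger parallel gripper is mounted at the origin on the work surface. World frame = base frame: x ahead of the robot, y to its left, z up, the work surface at z = 0. Lengths are in mm, angles in rad, forces in N, time in s.
With the tool pointing down it reaches from about 325 to 875 mm from the base axis. Payload 4.4 kg.
Tool frame: the origin (TCP) lies between the finger pads; the fingertips stand robot.tip_extent ahead of it and the grasp point (between the pads) lies 8 mm behind it (robot.tip_extent is the distance from the TCP to the fingertips, in mm); z points along the fingers, y is the direction in which the jaws open and shut (so a half turn about z gives the same grasp; the last joint's range is limited). The gripper opens to 85 mm and grips with 20 to 120 N. Pads are 22 mm wide; open, the fingers measure 114 mm over their backs; the gripper's body (76 mm by 85 mm) begins 54 mm behind the grasp point. The pads swing forward as they close: fully open they stand 13 mm farther back than shut.
Start: joints at [1.125, 0.207, 1.542, -0, 1.393, -0.15], TCP at [167.625, 550.027, 242.282] pointing down, gripper open.
Joint ranges: [-2.73, 2.73], [-0.86, 2.22], [0.23, 2.46], [-1.11, 4.25], [0.08, 2.63], [-2.82, 2.82]. Speed limits (rad/s): [2.79, 2.79, 3.14, 3.14, 3.14, 3.14].

### API

Orientations are given as a 3x3 rotation matrix whose columns are the frame's x, y, z axes.
In Python, from cell import robot gives the robot as it stands. The module is installed in compiled form; this text tells all that it offers.
- The arm moves only by the tool carry_out, never from a script. Its argument "increments" is a list of rows, each a list of 4 numbers: the shift along the world's x, y, z in mm, then the turn about the world's z in degrees. A call has exactly 5 rows; each row shifts and turns the commanded pose from where the row before left it; what a row does not reach is not made up. A row lasts 1/10 s, in which the tool goes at most 50 mm and 8.59 degrees, less where a joint would pass 70% of its speed; a pose out of reach is approached as far as the arm can. A call with a gripper value outside its range is refused whole. "grip" is the opening in per cent of the stroke, from 0 (shut) to 100 (fully open), set as the call begins (left out, the last holds). The fingers move at their own pace and stop on an object; the grip force is fixed at half the most. Time passes only in rows, so rows that do not move let the fingers close, or fill a call up. It gives the time, the measured TCP pose, the force and the opening at its end, in the units of the state.
- robot.observe(): the state, without advancing time (a new reading comes with each control period).
- robot.capture(name): name is "side" or "top"; returns a dict with "frame" (480x640x3 uint8, red, green, blue), "intrinsics" (3x3 intrinsics, pixels), "world_from_camera" (4x4, takes a point from camera to world coordinates). Camera axes: x right, y up, looking along -z (the intrinsics and any distortion apply to the point x, -y, -z); pixel columns grow to the right and rows downward; lengths in mm; the calibration is good to about 2 mm. A picture is of the moment at which its call begins. There is no depth.
- robot.finish_job(): hands the job in, once; it reports no verdict.
The state is a dict: "time_s": time; "joint_pos": joint angles; "joint_vel": joint speeds; "effort": joint torques, N m; "eef_pos": TCP position; "eef_rot": TCP orientation; "force": force on the tool from outside, world axes, zero at the start; "moment": the same for the moment, N m; "gripper_width": opening from 0.0 (shut) to 1.0 (fully open).
Only numpy, scipy, OpenCV 4.12 (cv2) and the standard library are available. Lean on these libraries where they do the work, as an engineer would, in place of code of your own. Each camera call takes 0.05 s, during which the arm holds its last target. There are 200 camera calls.

## Working session

There is one attempt and no reset: what is moved stays moved. The work goes in short steps, Python scripts to look and compute and a tool call to move; the robot and the scene stay as the last step left them, time stands still between calls to the robot, and variables do not carry over. Pictures are saved under pics/ and viewed, about 12 in all and at most 16, crops included, and the job is handed in when it is done.

Besides the shell and the picture viewer there is one more tool, called after "Emit:" as name([rows], argument=value, ...), one row to a line, values as JSON. carry_out: Moves the arm, as the interface text tells. Its arguments: {"type":"object","properties":{"increments":{"type":"array"},"grip":{"type":"number"}},"required":["increments"]}

```bash
mkdir -p pics; cat > h.py <<'E'
import numpy as np, cv2
from cell import robot
def cap(n,f=None):
    c=robot.capture(n)
    if f: cv2.imwrite('pics/'+f,c['frame'][:,:,::-1])
    return c
def ray(c,u,v):
    K=np.array(c['intrinsics']);M=np.array(c['world_from_camera'])
    d=np.linalg.inv(K)@[u,v,1.];d=M[:3,:3]@(d*[1,-1,-1]);return M[:3,3],d/np.linalg.norm(d)
def onz(c,u,v,z):
    o,d=ray(c,u,v);return o+d*(z-o[2])/d[2]
def proj(c,p):
    K=np.array(c['intrinsics']);M=np.linalg.inv(np.array(c['world_from_camera']))
    q=(M@np.r_[p,1])[:3]*[1,-1,-1];q=K@q;return q[:2]/q[2]
E
python3 - <<'E'
from h import *
for n in('top','side'):
    c=cap(n,n+'0.png');print(n,[k for k in c],np.array(c['intrinsics']).round(1).tolist(),np.array(c['world_from_camera']).round(3).tolist())
s=robot.observe();print(s['time_s'],s['eef_pos'],s['eef_rot'],s['gripper_width'],robot.tip_extent)
E
```

```text
top ['frame', 'intrinsics', 'world_from_camera'] [[545.3, 0.0, 323.6], [0.0, 545.3, 236.5], [0.0, 0.0, 1.0]] [[0.015, 0.982, -0.187, 287.352], [-1.0, 0.019, 0.016, 4.47], [0.019, 0.187, 0.982, 1153.64], [0.0, 0.0, 0.0, 1.0]]
side ['frame', 'intrinsics', 'world_from_camera'] [[525.8, 0.0, 316.6], [0.0, 525.8, 246.2], [0.0, 0.0, 1.0]] [[0.754, 0.348, -0.557, -141.932], [-0.657, 0.386, -0.648, -721.924], [-0.011, 0.854, 0.52, 633.997], [0.0, 0.0, 0.0, 1.0]]
0.1 [167.34011347 549.4219099  241.2072634 ] [[-9.56568043e-01  2.91507679e-01 -9.23597106e-04]
 [ 2.91508957e-01  9.56566205e-01 -1.90354412e-03]
 [ 3.28584048e-04 -2.09010631e-03 -9.99997762e-01]] 1.0038519132920338 11.0
```

View pics/top0.png

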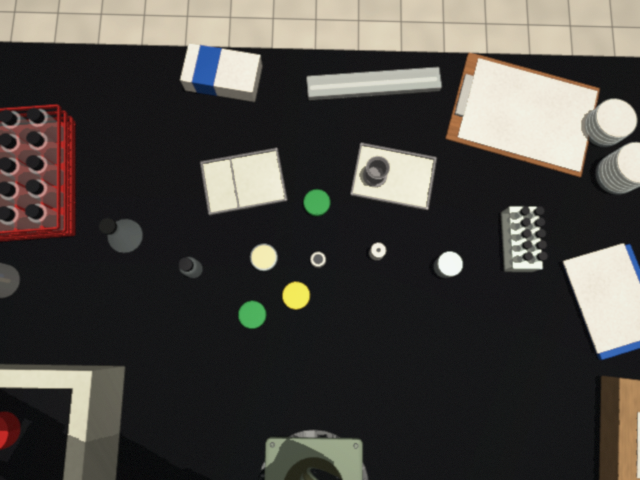

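View pics/side0.png

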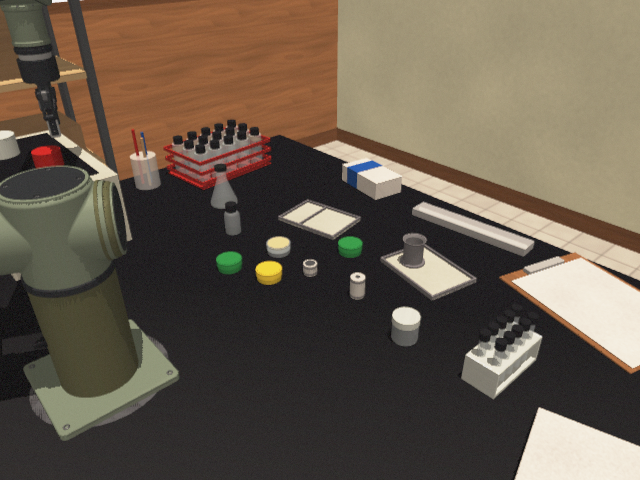

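Top view: cream dish at (264,257), with look-alikes at green (316,202), green (252,314) and yellow (296,295). The short cartridge (large mesh) is at (318,259) and the long one (small mesh) at (378,250). The jar is at (450,264); the white cups at (612,122) and (630,168) could pass for it but are too big. The bottle is at (190,267) and the flask at (124,235). The divided tray is around (244,181), the tube tray around (394,177) with the tube mouth at (376,168), and the rack at (523,238).

```bash
python3 - <<'E'
from h import *
c=cap('top');f=c['frame'];np.save('top.npy',f)
g=f.max(2);m=(g>110).astype(np.uint8)
n,l,st,ce=cv2.connectedComponentsWithStats(m)
H={'dish':((264,257),24),'short':((318,259),25),'long':((378,250),45),'jar':((450,264),50)}
for k,((u,v),z) in H.items():
    mm=m.copy();cs,_=cv2.findContours(mm,cv2.RETR_EXTERNAL,cv2.CHAIN_APPROX_NONE)
    b=[q for q in cs if cv2.pointPolygonTest(q,(u,v),False)>=0][0]
    (x,y),r=cv2.minEnclosingCircle(b);M=cv2.moments(b);p=onz(c,x,y,z)
    s=np.linalg.norm(onz(c,x+r,y,z)-p)*2
    print(k,round(x,1),round(y,1),'dia',s.round(1),p.round(1),'area c',M['m10']/M['m00'],M['m01']/M['m00'],st[l[v,u]][:5])
for k,(u,v) in {'div':(255,160),'div2':(220,185),'tubetray':(410,190)}.items():
    mm=(g>110).astype(np.uint8)
    mm=cv2.morphologyEx((g>75).astype(np.uint8),cv2.MORPH_CLOSE,np.ones((3,3)))
    cs,_=cv2.findContours(mm,cv2.RETR_EXTERNAL,cv2.CHAIN_APPROX_NONE)
    b=[q for q in cs if cv2.pointPolygonTest(q,(u,v),False)>=0][0]
    R=cv2.minAreaRect(b);P=[onz(c,*q,10)[:2] for q in cv2.boxPoints(R)];P=np.array(P)
    e=np.roll(P,-1,0)-P;print(k,R,'centre',P.mean(0).round(1),'sides',np.linalg.norm(e,axis=1).round(1),'ang',np.degrees(np.arctan2(e[:,1],e[:,0])).round(1))
for n_,(u,v,z) in {'capguess':(186,264,76),'tubeguess':(376,167,62)}.items(): print(n_,onz(c,u,v,z).round(1))
A=cv2.resize(f[140:330,160:310],None,fx=3,fy=3,interpolation=cv2.INTER_CUBIC)
B=cv2.resize(f[230:290,300:400],None,fx=3.4,fy=3.4,interpolation=cv2.INTER_CUBIC)
C=cv2.resize(f[140:215,345:445],None,fx=3.4,fy=3.4,interpolation=cv2.INTER_CUBIC)
o=np.zeros((570,800,3),np.uint8);o[:,:450]=A;o[:204,455:795]=B;o[210:465,455:795]=C
cv2.imwrite('pics/crop1.png',o[:,:,::-1])
E
```

```text
dish 263.3 256.9 dia 55.7 [456.7 111.   24. ] area c 263.39694656488547 256.9141221374046 [251 244  26  27 562]
short 317.6 258.8 dia 32.1 [454.6  -2.5  25. ] area c 317.734756097561 258.9420731707317 [     0     41    640    439 224102]
long 377.9 249.8 dia 32.5 [ 472.8 -126.4   45. ] area c 377.9412935323383 249.7870646766169 [     0     41    640    439 224102]
jar 449.7 263.5 dia 52.9 [ 446.3 -273.1   50. ] area c 449.8 263.3553191489362 [437 251  26  26 506]
div ((242.74798583984375, 180.86399841308594), (54.202293395996094, 80.0512466430664), 79.69515228271484) centre [625.4 162.8] sides [174.5 123.  171.3 122. ] ang [ -77.9 -168.4  101.8   13.1]
div2 ((242.74798583984375, 180.86399841308594), (54.202293395996094, 80.0512466430664), 79.69515228271484) centre [625.4 162.8] sides [174.5 123.  171.3 122. ] ang [ -77.9 -168.4  101.8   13.1]
tubetray ((393.7590637207031, 175.83946228027344), (79.42919158935547, 53.831321716308594), 10.922804832458496) centre [ 643.8 -165.8] sides [123.1 175.1 122.9 171.8] ang [ -10.2 -100.2  168.3   79.9]
capguess [431.9 258.7  76. ]
tubeguess [ 645.5 -121.    62. ]
```

View pics/crop1.png

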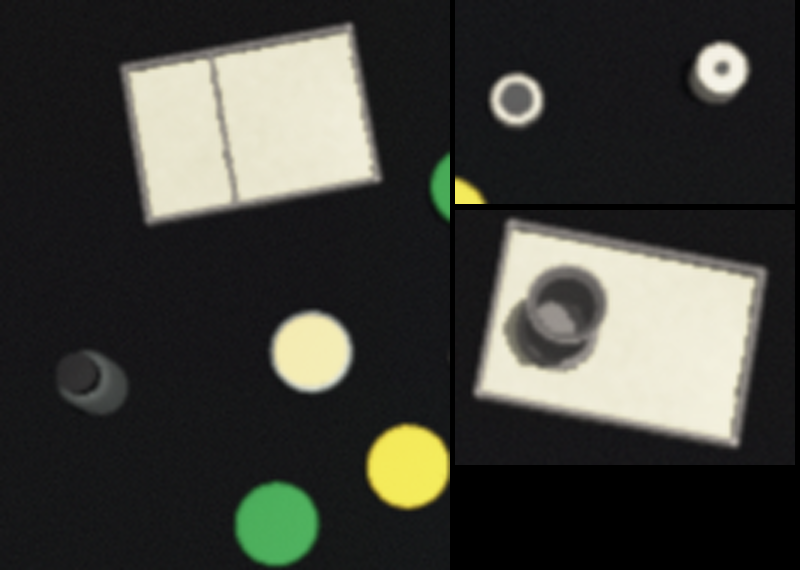

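The close crop confirms the choices: cream dish, large-mesh short cartridge, small-mesh long cartridge, bottle cap at pixel (186,264), tube mouth at (377.6,168). Sizes and tube offset (about 41 mm along the tray's y) match the descriptions. I'll go above the bottle first.

Emit:
carry_out([
  [26, -29, -9, -6],
  [26, -29, -9, -6],
  [26, -29, -9, -6],
  [26, -29, -9, -6],
  [26, -29, -9, -6],
], grip=100)

```text
time_s: 0.65
eef_pos: [298.2, 403.6, 196.7]
eef_rot: [[-0.68, 0.733, -0.0], [0.733, 0.68, -0.0], [-0.0, -0.0, -1.0]]
force: [-0.4, -0.3, -0.2]
gripper_width: 1.001
```

Emit:
carry_out([
  [26, -29, -11, -6],
  [26, -29, -11, -6],
  [26, -29, -11, -6],
  [26, -29, -11, -6],
  [30, -30, -12, -6],
])

```text
time_s: 1.15
eef_pos: [432.0, 257.8, 140.7]
eef_rot: [[-0.222, 0.975, -0.0], [0.975, 0.222, 0.0], [0.0, -0.0, -1.0]]
force: [0.9, 0.2, 0.4]
gripper_width: 0.999
```

```bash
cat > look.py <<'E'
from h import *
import sys
def jaw():
    s=robot.observe();R=np.array(s['eef_rot']);print('t',round(s['time_s'],2),'tcp',np.round(s['eef_pos'],1),'jaw',np.degrees(np.arctan2(R[1,1],R[0,1])).round(1),'w',round(s['gripper_width'],3),'F',np.round(s['force'],1))
def pair(name,p,half=70):
    o=[]
    for n in('top','side'):
        c=cap(n);u,v=proj(c,p).astype(int);u=np.clip(u,half,639-half);v=np.clip(v,half,479-half)
        f=c['frame'][v-half:v+half,u-half:u+half];print(n,'origin',u-half,v-half,'scale',400/(2*half))
        o.append(cv2.resize(f,(400,400),interpolation=cv2.INTER_CUBIC))
    cv2.imwrite('pics/'+name,np.hstack(o)[:,:,::-1])
if __name__=='__main__':
    jaw();pair(sys.argv[1],np.array([float(a) for a in sys.argv[2:5]]),int(sys.argv[5]) if len(sys.argv)>5 else 70);
E
python3 look.py b1.png 432 259 80
```

```text
t 1.15 tcp [432.  257.8 140.7] jaw 12.8 w 0.999 F [0.9 0.2 0.4]
top origin 115 193 scale 2.857142857142857
side origin 159 131 scale 2.857142857142857
```

View pics/b1.png

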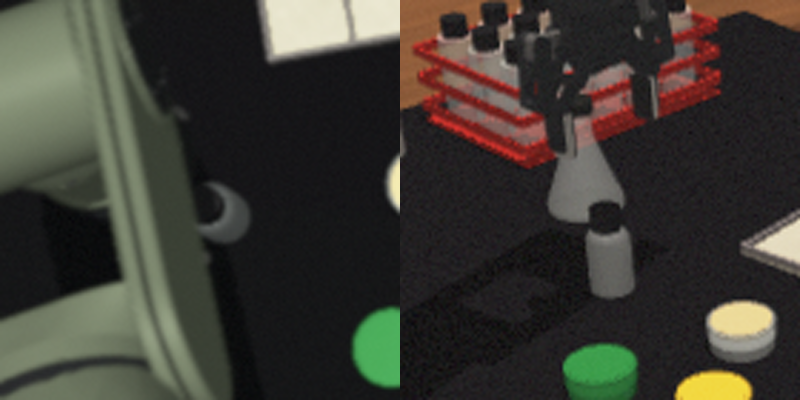

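Side crop: the bottle cap top is at about pixel (230.5,203), and the open jaws stand above it, slightly behind. I'll cross-check the positions with side-camera rays.

```bash
python3 - <<'E'
from h import *
c=cap('side');f=c['frame']
for k,(u,v,z) in dict(cap=(230.7,204,76),jar=(405.5,318,50),long=(357.5,278,45),short=(310,264,25),dish=(278.5,243,24),tube=(414,239,62)).items(): print(k,onz(c,u,v,z).round(1))
P=np.array([432.,257.8,140.7])
for s in(1,-1):
    print('tip',proj(c,P+s*42*np.array([.975,.222,0])+[0,0,-5]))
print('cap expected',proj(c,[432,258.7,76]),'div tray corners',[proj(c,[625.4+.977*x-.215*y,162.8+.215*x+.977*y,10]).round(0).tolist() for x in(-60,60) for y in(-85,85)])
E
```

```text
cap [431.3 254.6  76. ]
jar [ 440.8 -278.7   50. ]
long [ 470.  -131.4   45. ]
short [452.8  -7.7  25. ]
dish [457. 107.  24.]
tube [ 644.7 -125.6   62. ]
tip [240.24886596 174.24567406]
tip [214.55327417 186.59586563]
cap expected [229.98828967 203.34003317] div tray corners [[332.0, 236.0], [277.0, 216.0], [360.0, 216.0], [306.0, 199.0]]
```

Emit:
carry_out([
  [0, 0, -26, 0],
  [0, 0, -26, 0],
  [0, 0, -26, 0],
  [0, 0, -24, 0],
  [0, 0, -14, 0],
])

```text
time_s: 1.8
eef_pos: [429.5, 259.4, 23.5]
eef_rot: [[-0.228, 0.974, -0.003], [0.974, 0.228, -0.001], [-0.0, -0.003, -1.0]]
force: [-0.5, 0.4, -0.2]
gripper_width: 0.998
```

Emit:
carry_out([
  [0, 0, 0, 0],
  [0, 0, 0, 0],
  [0, 0, 0, 0],
  [0, 0, 0, 0],
  [0, 0, 0, 0],
], grip=0)

```text
time_s: 2.3
eef_pos: [433.2, 259.8, 27.1]
eef_rot: [[-0.226, 0.974, 0.004], [0.974, 0.226, 0.002], [0.001, 0.004, -1.0]]
force: [0.3, 0.6, 6.0]
gripper_width: 0.43
```

Emit:
carry_out([
  [0, 0, 0, 0],
  [0, 0, 0, 0],
  [0, 0, 6, 0],
  [0, 0, 12, 0],
  [0, 0, 16, 0],
])

```text
time_s: 2.8
eef_pos: [430.7, 258.6, 59.4]
eef_rot: [[-0.226, 0.974, -0.002], [0.974, 0.226, -0.001], [-0.0, -0.002, -1.0]]
force: [0.2, -0.1, -1.1]
gripper_width: 0.428
```

```bash
python3 look.py b2.png 432 258 60 60
```

```text
t 2.8 tcp [430.7 258.6  59.4] jaw 13.1 w 0.428 F [ 0.2 -0.1 -1.1]
top origin 128 205 scale 3.3333333333333335
side origin 170 149 scale 3.3333333333333335
```

View pics/b2.png

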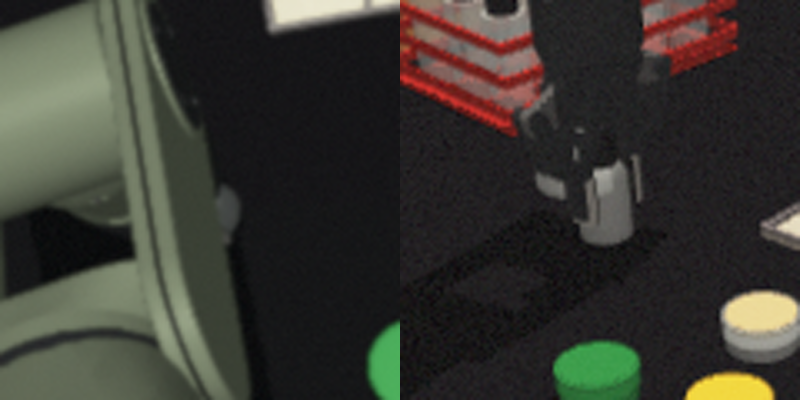

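The bottle is gripped and upright in the side crop at about (605,200), opening 36 mm. Carrying it to the narrow pocket at about (614,213).

Emit:
carry_out([
  [20, -5, 10, 0],
  [45, -11, 0, 0],
  [48, -12, 0, 0],
  [45, -11, 0, 0],
  [25, -6, 0, 0],
])

```text
time_s: 3.4
eef_pos: [618.2, 212.5, 69.4]
eef_rot: [[-0.224, 0.975, 0.003], [0.975, 0.224, -0.0], [-0.001, 0.003, -1.0]]
force: [-0.1, 0.2, -0.4]
gripper_width: 0.422
```

Emit:
carry_out([
  [0, 0, -10, 0],
  [0, 0, -12, 0],
  [0, 0, -10, 0],
  [0, 0, -4, 0],
  [0, 0, -2, 0],
])

```text
time_s: 3.9
eef_pos: [612.2, 214.4, 31.1]
eef_rot: [[-0.227, 0.974, -0.004], [0.974, 0.227, -0.001], [0.0, -0.004, -1.0]]
force: [-6.4, -3.2, 12.7]
gripper_width: 0.428
```

Emit:
carry_out([
  [0, 0, -1, 0],
  [0, 0, 0, 0],
  [0, 0, 0, 0],
  [0, 0, 0, 0],
  [0, 0, 0, 0],
])

```text
time_s: 4.4
eef_pos: [613.1, 214.6, 31.1]
eef_rot: [[-0.227, 0.974, -0.002], [0.974, 0.227, -0.0], [-0.0, -0.002, -1.0]]
force: [-3.5, 0.2, 6.7]
gripper_width: 0.427
```

```bash
python3 look.py b3.png 615 205 20 60
```

```text
t 4.4 tcp [613.1 214.6  31.1] jaw 13.1 w 0.427 F [-3.5  0.2  6.7]
top origin 162 123 scale 3.3333333333333335
side origin 244 148 scale 3.3333333333333335
```

View pics/b3.png

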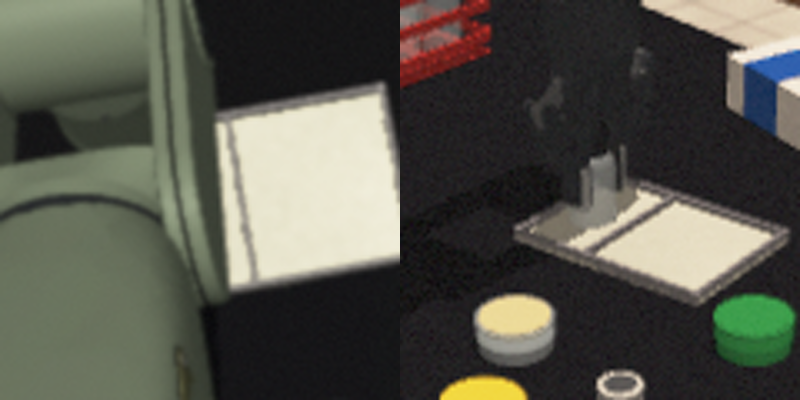

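The bottle stands on the narrow-pocket floor (contact force 6.7 N), inside rim and divider. Releasing and going to the dish.

Emit:
carry_out([
  [0, 0, 0, 0],
  [0, 0, 0, 0],
  [0, 0, 0, 0],
  [0, 0, 10, 0],
  [0, 0, 30, 0],
], grip=90)

```text
time_s: 5.0
eef_pos: [611.4, 213.4, 67.1]
eef_rot: [[-0.226, 0.974, -0.008], [0.974, 0.226, -0.002], [0.0, -0.008, -1.0]]
force: [1.0, 0.3, -0.1]
gripper_width: 0.902
```

Emit:
carry_out([
  [0, 0, 40, 0],
  [0, 0, 30, 0],
  [-20, -14, 0, 0],
  [-37, -25, 0, 0],
  [-40, -27, 0, 0],
])

```text
time_s: 5.5
eef_pos: [517.6, 147.7, 141.5]
eef_rot: [[-0.227, 0.974, 0.003], [0.974, 0.227, 0.0], [-0.0, 0.003, -1.0]]
force: [-0.1, -0.6, -0.0]
gripper_width: 0.899
```

Emit:
carry_out([
  [-36, -24, -20, 0],
  [-22, -14, -30, 0],
  [0, 0, -20, 0],
  [0, 0, 0, 0],
  [0, 0, 0, 0],
], grip=100)

```text
time_s: 6.0
eef_pos: [460.6, 110.1, 71.2]
eef_rot: [[-0.226, 0.974, 0.001], [0.974, 0.226, 0.0], [-0.0, 0.001, -1.0]]
force: [-0.6, -0.4, 0.4]
gripper_width: 1.003
```

```bash
python3 look.py d1.png 510 140 15 60
```

```text
t 6.0 tcp [460.6 110.1  71.2] jaw 13.0 w 1.003 F [-0.6 -0.4  0.4]
top origin 190 172 scale 3.3333333333333335
side origin 227 173 scale 3.3333333333333335
```

View pics/d1.png

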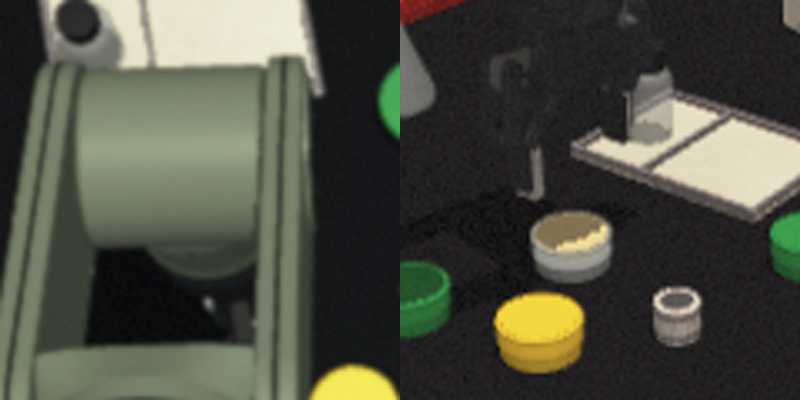

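The bottle stands alone in the narrow pocket, and the jaws are above the dish. Descending to grip it.

Emit:
carry_out([
  [-2, 0, -15, 0],
  [0, 0, -18, 0],
  [0, 0, -14, 0],
  [0, 0, -8, 0],
  [0, 0, -4, 0],
])

```text
time_s: 6.6
eef_pos: [458.5, 110.3, 11.5]
eef_rot: [[-0.226, 0.974, 0.001], [0.974, 0.226, 0.0], [-0.0, 0.001, -1.0]]
force: [0.1, -0.6, -0.4]
gripper_width: 1.003
```

Emit:
carry_out([
  [0, 0, 0, 0],
  [0, 0, 0, 0],
  [0, 0, 0, 0],
  [0, 0, 0, 0],
  [0, 0, 0, 0],
], grip=0)

```text
time_s: 7.1
eef_pos: [459.1, 110.2, 12.6]
eef_rot: [[-0.226, 0.974, 0.003], [0.974, 0.226, 0.0], [-0.0, 0.003, -1.0]]
force: [-1.0, -0.5, 6.2]
gripper_width: 0.634
```

Emit:
carry_out([
  [0, 0, 0, 0],
  [0, 0, 0, 0],
  [0, 0, 6, 0],
  [0, 0, 14, 0],
  [0, 0, 14, 0],
])

```text
time_s: 7.6
eef_pos: [456.6, 109.9, 45.3]
eef_rot: [[-0.226, 0.974, -0.002], [0.974, 0.226, -0.0], [0.0, -0.002, -1.0]]
force: [-0.1, -0.0, -1.0]
gripper_width: 0.63
```

```bash
python3 look.py d2.png 457 110 40 45
```

```text
t 7.6 tcp [456.6 109.9  45.3] jaw 13.1 w 0.63 F [-0.1 -0.  -1. ]
top origin 218 210 scale 4.444444444444445
side origin 232 191 scale 4.444444444444445
```

View pics/d2.png

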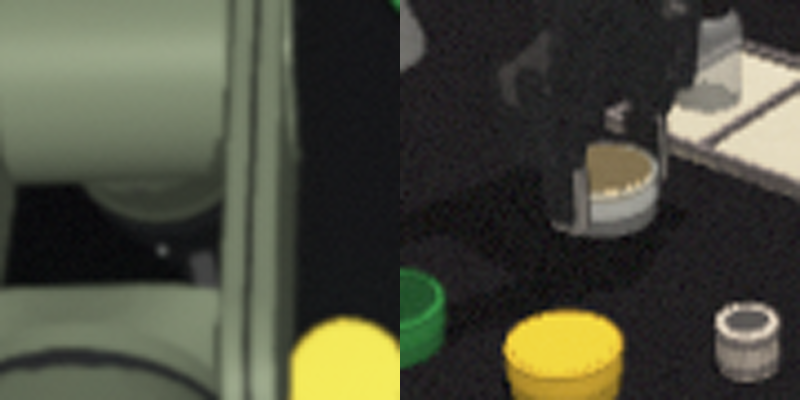

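The dish is gripped level and lifted, opening 54 mm. Carrying it to the wide pocket.

Emit:
carry_out([
  [18, 2, 6, 0],
  [42, 4, 0, 0],
  [48, 4, 0, 0],
  [44, 4, 0, 0],
  [24, 2, 0, 0],
])

```text
time_s: 8.2
eef_pos: [636.8, 126.0, 50.8]
eef_rot: [[-0.226, 0.974, 0.002], [0.974, 0.226, 0.0], [-0.0, 0.002, -1.0]]
force: [-0.0, 1.0, -0.4]
gripper_width: 0.635
```

Emit:
carry_out([
  [0, 0, -8, 0],
  [0, 0, -12, 0],
  [0, 0, -8, 0],
  [0, 0, -4, 0],
  [0, 0, -2, 0],
])

```text
time_s: 8.7
eef_pos: [631.6, 126.0, 16.7]
eef_rot: [[-0.226, 0.974, -0.003], [0.974, 0.226, -0.0], [0.001, -0.003, -1.0]]
force: [-4.2, 0.1, 6.5]
gripper_width: 0.629
```

Emit:
carry_out([
  [0, 0, 0, 0],
  [0, 0, 0, 0],
  [0, 0, 0, 0],
  [0, 0, 0, 0],
  [0, 0, 0, 0],
])

```text
time_s: 9.2
eef_pos: [633.7, 126.0, 17.3]
eef_rot: [[-0.226, 0.974, 0.0], [0.974, 0.226, 0.0], [-0.0, 0.0, -1.0]]
force: [0.5, 0.3, -1.0]
gripper_width: 0.631
```

```bash
python3 look.py d3.png 615 150 20 60
```

```text
t 9.2 tcp [633.7 126.   17.3] jaw 13.1 w 0.631 F [ 0.5  0.3 -1. ]
top origin 188 124 scale 3.3333333333333335
side origin 258 155 scale 3.3333333333333335
```

View pics/d3.png

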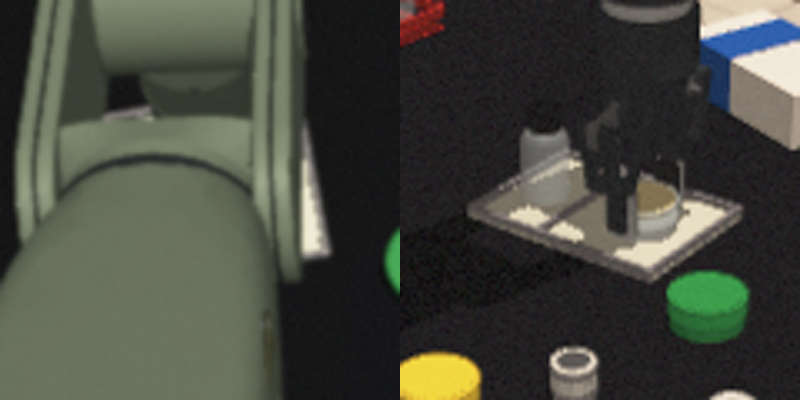

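The dish sits in the wide pocket, clear of rim and divider. Releasing it and going above the long cartridge (about (471.5,-129)).

Emit:
carry_out([
  [0, 0, -1, 0],
  [0, 0, 0, 0],
  [0, 0, 0, 0],
  [0, 0, 0, 0],
  [0, 0, 10, 0],
], grip=78)

```text
time_s: 9.8
eef_pos: [632.1, 125.9, 25.0]
eef_rot: [[-0.226, 0.974, -0.004], [0.974, 0.226, -0.0], [0.001, -0.004, -1.0]]
force: [-0.3, 0.1, -0.1]
gripper_width: 0.782
```

Emit:
carry_out([
  [0, 0, 30, 0],
  [0, 0, 45, 0],
  [-10, -15, 10, 0],
  [-22, -35, 0, 0],
  [-26, -40, 0, 0],
])

```text
time_s: 10.3
eef_pos: [576.7, 35.9, 113.6]
eef_rot: [[-0.228, 0.974, 0.005], [0.974, 0.228, -0.0], [-0.002, 0.004, -1.0]]
force: [-0.2, -1.8, -1.1]
gripper_width: 0.78
```

Emit:
carry_out([
  [-26, -42, 0, 0],
  [-26, -42, 0, 0],
  [-24, -40, 0, 0],
  [-18, -28, -10, 0],
  [-10, -13, -10, 0],
])

```text
time_s: 10.8
eef_pos: [471.0, -131.6, 92.5]
eef_rot: [[-0.223, 0.975, 0.002], [0.975, 0.223, -0.002], [-0.002, 0.002, -1.0]]
force: [-1.3, 0.3, 0.3]
gripper_width: 0.783
```

```bash
python3 look.py l1.png 500 -110 30 70; python3 - <<'E'
from h import *
c=cap('top')
c['frame']=np.load('top.npy')
f=cv2.GaussianBlur(cv2.cvtColor(c['frame'],cv2.COLOR_RGB2GRAY),(0,0),.7)[140:215,345:420]
f=cv2.resize(f,None,fx=4,fy=4,interpolation=cv2.INTER_CUBIC)
h=cv2.HoughCircles(f,cv2.HOUGH_GRADIENT,1,10,param1=100,param2=20,minRadius=36,maxRadius=60)
for x,y,r in h[0][:5]:
    u,v=345+x/4,140+y/4;p=onz(c,u,v,62);print(u,v,p.round(1),'dia',(np.linalg.norm(onz(c,u+r/4,v,62)-p)*2).round(1))
E
```

```text
t 10.8 tcp [ 471.  -131.6   92.5] jaw 12.9 w 0.783 F [-1.3  0.3  0.3]
top origin 299 168 scale 2.857142857142857
side origin 290 203 scale 2.857142857142857
377.625 168.375 [ 642.5 -124.4   62. ] dia 50.2
373.625 172.875 [ 632.6 -116.    62. ] dia 61.0
373.375 175.375 [ 627.1 -115.4   62. ] dia 55.0
370.875 175.125 [ 627.5 -110.2   62. ] dia 44.7
371.375 158.375 [ 664.1 -111.3   62. ] dia 55.4
```

View pics/l1.png

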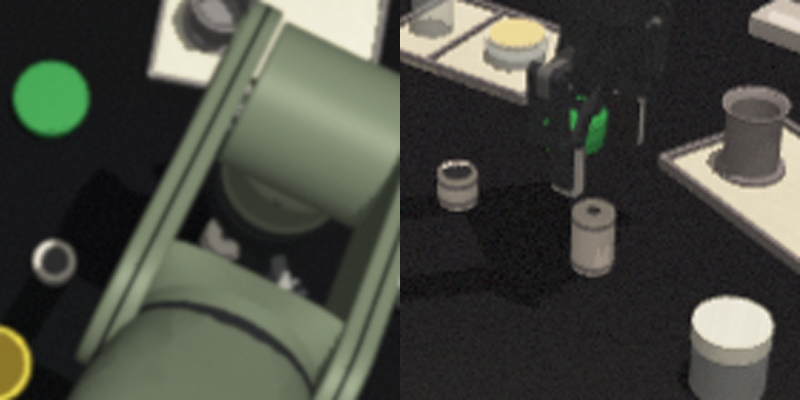

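The dish is released and flat in its pocket. The long cartridge (side pixel (358,277)) is below the jaws, and the tube mouth is at side pixel (414.6,239.4), about (643.5,-125). Gripping the long cartridge.

Emit:
carry_out([
  [0, 0, -14, 0],
  [0, 0, -16, 0],
  [0, 0, -12, 0],
  [0, 0, -7, 0],
  [0, 0, -3, 0],
])

```text
time_s: 11.45
eef_pos: [471.7, -128.4, 38.8]
eef_rot: [[-0.227, 0.974, -0.001], [0.974, 0.227, 0.0], [0.001, -0.001, -1.0]]
force: [-0.5, 0.1, -0.4]
gripper_width: 0.779
```

Emit:
carry_out([
  [0, 0, 0, 0],
  [0, 0, 0, 0],
  [0, 0, 0, 0],
  [0, 0, 0, 0],
  [0, 0, 0, 0],
], grip=0)

```text
time_s: 11.95
eef_pos: [472.6, -129.4, 40.2]
eef_rot: [[-0.226, 0.974, 0.002], [0.974, 0.226, -0.001], [-0.001, 0.002, -1.0]]
force: [0.5, -0.0, 4.4]
gripper_width: 0.321
```

Emit:
carry_out([
  [0, 0, 0, 0],
  [0, 0, 10, 0],
  [0, 0, 25, 0],
  [0, 0, 35, 0],
  [0, 0, 10, 0],
])

```text
time_s: 12.45
eef_pos: [473.5, -129.9, 122.7]
eef_rot: [[-0.226, 0.974, 0.005], [0.974, 0.226, -0.003], [-0.004, 0.005, -1.0]]
force: [0.1, -0.6, 0.8]
gripper_width: 0.322
```

Emit:
carry_out([
  [24, 0, 0, 0],
  [46, 1, 0, 0],
  [50, 2, 0, 0],
  [36, 1, 0, 0],
  [16, 0, 0, 0],
])

```text
time_s: 12.95
eef_pos: [646.1, -124.6, 118.5]
eef_rot: [[-0.227, 0.974, 0.001], [0.974, 0.227, -0.0], [-0.0, 0.001, -1.0]]
force: [-0.9, -0.1, -0.1]
gripper_width: 0.32
```

Emit:
carry_out([
  [0, 0, 0, 0],
  [0, 0, 0, 0],
  [0, 0, 0, 0],
  [0, 0, 0, 0],
  [0, 0, 0, 0],
])

```text
time_s: 13.45
eef_pos: [642.8, -125.1, 119.4]
eef_rot: [[-0.225, 0.974, -0.0], [0.974, 0.225, 0.0], [0.0, -0.0, -1.0]]
force: [0.5, 0.3, -0.1]
gripper_width: 0.322
```

```bash
python3 look.py l2.png 643 -125 80 45
```

```text
t 13.45 tcp [ 642.8 -125.1  119.4] jaw 13.0 w 0.322 F [ 0.5  0.3 -0.1]
top origin 333 120 scale 4.444444444444445
side origin 368 186 scale 4.444444444444445
```

View pics/l2.png

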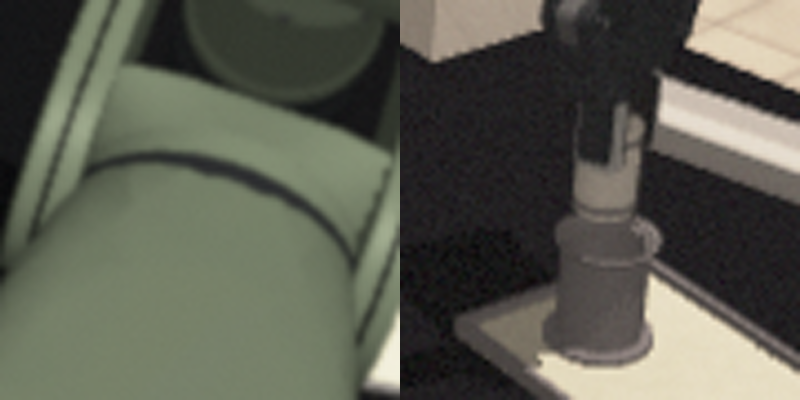

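Side crop: the cartridge (u about 607) is centred over the tube mouth (u about 608), at most ~2 mm towards the camera. Lowering it in.

Emit:
carry_out([
  [1, 1, -6, 0],
  [0, 0, -12, 0],
  [0, 0, -12, 0],
  [0, 0, -8, 0],
  [0, 0, -4, 0],
])

```text
time_s: 14.05
eef_pos: [644.0, -124.0, 75.5]
eef_rot: [[-0.226, 0.974, -0.002], [0.974, 0.226, 0.0], [0.001, -0.002, -1.0]]
force: [0.1, 0.6, -0.3]
gripper_width: 0.321
```

Emit:
carry_out([
  [0, 0, 0, 0],
  [0, 0, 0, 0],
  [0, 0, 0, 0],
  [0, 0, 0, 0],
  [0, 0, 0, 0],
])

```text
time_s: 14.55
eef_pos: [644.7, -123.9, 77.7]
eef_rot: [[-0.226, 0.974, 0.0], [0.974, 0.226, -0.0], [-0.0, 0.0, -1.0]]
force: [-1.2, 0.7, -0.6]
gripper_width: 0.324
```

No contact force, so the cartridge is inside the bore. Releasing it and going to the short cartridge at about (454,-5).

Emit:
carry_out([
  [0, 0, 0, 0],
  [0, 0, 0, 0],
  [0, 0, 0, 0],
  [0, 0, 15, 0],
  [0, 0, 30, 0],
], grip=78)

```text
time_s: 15.05
eef_pos: [642.3, -123.2, 120.2]
eef_rot: [[-0.226, 0.974, -0.006], [0.974, 0.226, 0.002], [0.004, -0.006, -1.0]]
force: [0.8, -0.0, -0.5]
gripper_width: 0.776
```

Emit:
carry_out([
  [-18, 11, 0, 0],
  [-40, 25, 0, 0],
  [-40, 25, 0, 0],
  [-40, 25, -5, 0],
  [-32, 20, -15, 0],
])

```text
time_s: 15.55
eef_pos: [474.2, -17.2, 104.4]
eef_rot: [[-0.226, 0.974, 0.004], [0.974, 0.226, -0.001], [-0.002, 0.004, -1.0]]
force: [-0.0, -0.2, 0.8]
gripper_width: 0.781
```

Emit:
carry_out([
  [-20, 13, -20, 0],
  [0, 0, -5, 0],
  [0, 0, 0, 0],
  [0, 0, 0, 0],
  [0, 0, 0, 0],
])

```text
time_s: 16.05
eef_pos: [457.1, -6.0, 78.8]
eef_rot: [[-0.225, 0.974, 0.004], [0.974, 0.225, -0.001], [-0.002, 0.003, -1.0]]
force: [-0.4, 0.2, -0.3]
gripper_width: 0.782
```

```bash
python3 look.py s1.png 530 -70 20 70
```

```text
t 16.05 tcp [457.1  -6.   78.8] jaw 13.0 w 0.782 F [-0.4  0.2 -0.3]
top origin 279 154 scale 2.857142857142857
side origin 286 194 scale 2.857142857142857
```

View pics/s1.png

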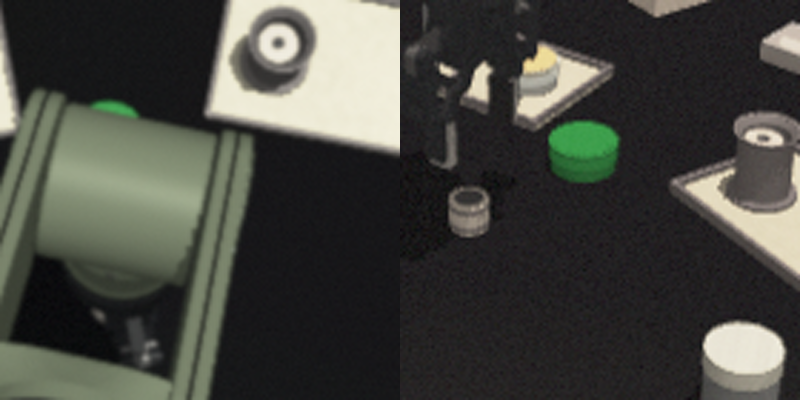

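The long cartridge sits down in the tube (top crop (278,43), small mesh visible). The short one is under the jaws. Gripping it and carrying it over.

Emit:
carry_out([
  [-1, 0, -15, 0],
  [0, 0, -20, 0],
  [0, 0, -14, 0],
  [0, 0, -7, 0],
  [0, 0, -3, 0],
])

```text
time_s: 16.65
eef_pos: [453.6, -5.1, 17.8]
eef_rot: [[-0.226, 0.974, -0.001], [0.974, 0.226, 0.0], [0.0, -0.001, -1.0]]
force: [0.4, -0.3, -0.6]
gripper_width: 0.78
```

Emit:
carry_out([
  [0, 0, 0, 0],
  [0, 0, 0, 0],
  [0, 0, 0, 0],
  [0, 0, 0, 0],
  [0, 0, 0, 0],
], grip=0)

```text
time_s: 17.15
eef_pos: [454.7, -5.2, 19.3]
eef_rot: [[-0.226, 0.974, 0.002], [0.974, 0.226, -0.001], [-0.001, 0.002, -1.0]]
force: [0.2, 0.4, 6.9]
gripper_width: 0.327
```

Emit:
carry_out([
  [0, 0, 0, 0],
  [0, 0, 10, 0],
  [0, 0, 25, 0],
  [0, 0, 35, 0],
  [0, 0, 20, 0],
])

```text
time_s: 17.65
eef_pos: [454.5, -5.1, 110.8]
eef_rot: [[-0.226, 0.974, 0.003], [0.974, 0.226, -0.001], [-0.001, 0.003, -1.0]]
force: [1.0, -0.9, -1.1]
gripper_width: 0.33
```

Emit:
carry_out([
  [20, -13, 0, 0],
  [40, -25, 0, 0],
  [40, -25, 0, 0],
  [40, -25, 0, 0],
  [32, -20, 0, 0],
])

```text
time_s: 18.15
eef_pos: [627.4, -114.4, 108.8]
eef_rot: [[-0.225, 0.974, 0.001], [0.974, 0.225, -0.0], [-0.001, 0.001, -1.0]]
force: [1.1, 0.6, -0.1]
gripper_width: 0.328
```

Emit:
carry_out([
  [18, -11, 0, 0],
  [0, 0, 0, 0],
  [0, 0, 0, 0],
  [0, 0, 0, 0],
  [0, 0, 0, 0],
])

```text
time_s: 18.65
eef_pos: [642.4, -123.0, 108.2]
eef_rot: [[-0.227, 0.974, -0.001], [0.974, 0.227, 0.001], [0.001, -0.001, -1.0]]
force: [0.1, -0.8, -0.2]
gripper_width: 0.324
```

```bash
python3 look.py s2.png 643 -125 80 45
```

```text
t 18.65 tcp [ 642.4 -123.   108.2] jaw 13.1 w 0.324 F [ 0.1 -0.8 -0.2]
top origin 333 120 scale 4.444444444444445
side origin 368 186 scale 4.444444444444445
```

View pics/s2.png

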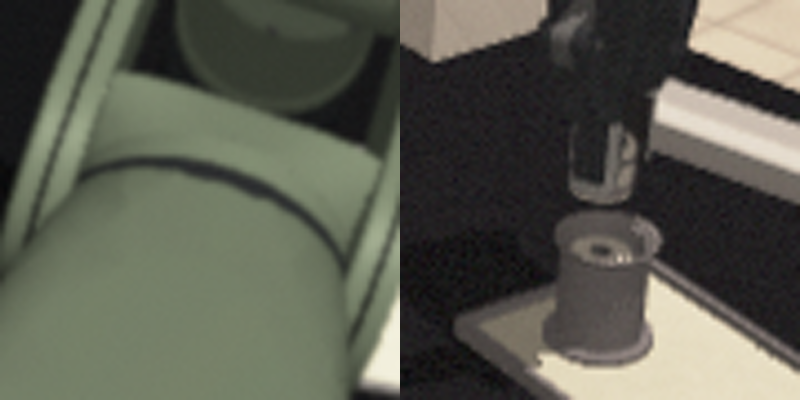

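The short cartridge is about 6 crop px (~2 mm) left of the mouth axis (608). Correcting by (+2,-1) and lowering gently.

Emit:
carry_out([
  [2, -1, -6, 0],
  [0, 0, -10, 0],
  [0, 0, -8, 0],
  [0, 0, -5, 0],
  [0, 0, -2, 0],
])

```text
time_s: 19.25
eef_pos: [644.7, -124.7, 75.6]
eef_rot: [[-0.226, 0.974, -0.002], [0.974, 0.226, 0.001], [0.001, -0.002, -1.0]]
force: [0.8, 0.7, -0.5]
gripper_width: 0.323
```

Emit:
carry_out([
  [0, 0, -1, 0],
  [0, 0, -1, 0],
  [0, 0, -1, 0],
  [0, 0, 0, 0],
  [0, 0, 0, 0],
])

```text
time_s: 19.75
eef_pos: [645.8, -125.0, 74.6]
eef_rot: [[-0.226, 0.974, 0.0], [0.974, 0.226, -0.0], [-0.0, 0.0, -1.0]]
force: [-0.9, -0.5, -0.1]
gripper_width: 0.326
```

No contact, and its bottom is inside the bore. Releasing it and going to the jar at about (443.5,-276).

Emit:
carry_out([
  [0, 0, 0, 0],
  [0, 0, 0, 0],
  [0, 0, 0, 0],
  [0, 0, 10, 0],
  [0, 0, 35, 0],
], grip=78)

```text
time_s: 20.25
eef_pos: [642.1, -123.9, 115.4]
eef_rot: [[-0.226, 0.974, -0.009], [0.974, 0.226, 0.003], [0.005, -0.008, -1.0]]
force: [0.4, 0.3, 0.0]
gripper_width: 0.776
```

Emit:
carry_out([
  [-18, -13, 5, 0],
  [-38, -28, 0, 0],
  [-40, -30, 0, 0],
  [-40, -30, 0, 0],
  [-38, -29, -10, 0],
], grip=100)

```text
time_s: 20.75
eef_pos: [471.4, -256.9, 116.7]
eef_rot: [[-0.226, 0.974, 0.004], [0.974, 0.226, -0.003], [-0.004, 0.003, -1.0]]
force: [0.4, -1.1, -0.5]
gripper_width: 1.003
```

Emit:
carry_out([
  [-28, -21, -15, 0],
  [0, 0, -5, 0],
  [0, 0, 0, 0],
  [0, 0, 0, 0],
  [0, 0, 0, 0],
])

```text
time_s: 21.25
eef_pos: [445.1, -275.8, 95.2]
eef_rot: [[-0.228, 0.974, 0.002], [0.974, 0.228, -0.001], [-0.001, 0.001, -1.0]]
force: [-0.3, 0.1, 0.7]
gripper_width: 0.995
```

```bash
python3 look.py j1.png 530 -200 30 75
```

```text
t 21.25 tcp [ 445.1 -275.8   95.2] jaw 13.2 w 0.995 F [-0.3  0.1  0.7]
top origin 336 149 scale 2.6666666666666665
side origin 328 212 scale 2.6666666666666665
```

View pics/j1.png

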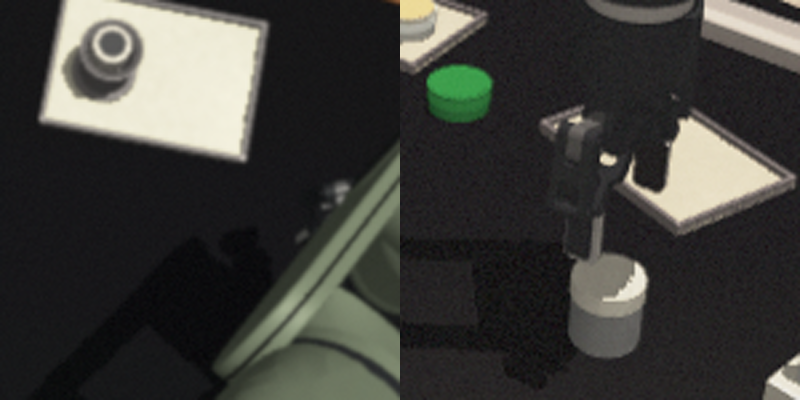

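The short cartridge is on top in the tube (top crop (112,43), large mesh). The jar is at side pixel (406,318), under the jaws. Descending.

Emit:
carry_out([
  [-1, 0, -12, 0],
  [0, 0, -15, 0],
  [0, 0, -10, 0],
  [0, 0, -8, 0],
  [0, 0, -5, 0],
])

```text
time_s: 21.85
eef_pos: [442.2, -275.5, 43.1]
eef_rot: [[-0.226, 0.974, -0.001], [0.974, 0.226, 0.001], [0.001, -0.001, -1.0]]
force: [0.5, -0.6, -0.0]
gripper_width: 1.001
```

Emit:
carry_out([
  [0, 0, -6, 0],
  [0, 0, -8, 0],
  [0, 0, -8, 0],
  [0, 0, -5, 0],
  [0, 0, -2, 0],
])

```text
time_s: 22.35
eef_pos: [442.2, -275.6, 14.5]
eef_rot: [[-0.226, 0.974, -0.001], [0.974, 0.226, 0.001], [0.001, -0.001, -1.0]]
force: [0.3, -0.1, 0.0]
gripper_width: 0.997
```

Emit:
carry_out([
  [0, 0, 0, 0],
  [0, 0, 0, 0],
  [0, 0, 0, 0],
  [0, 0, 0, 0],
  [0, 0, 0, 0],
], grip=0)

```text
time_s: 22.85
eef_pos: [443.2, -276.5, 16.0]
eef_rot: [[-0.226, 0.974, 0.001], [0.974, 0.226, -0.001], [-0.001, 0.001, -1.0]]
force: [-0.1, 0.6, 4.1]
gripper_width: 0.563
```

Emit:
carry_out([
  [0, 0, 0, 0],
  [0, 0, 0, 0],
  [0, 0, 6, 0],
  [0, 0, 14, 0],
  [0, 0, 16, 0],
])

```text
time_s: 23.35
eef_pos: [441.7, -275.2, 51.3]
eef_rot: [[-0.226, 0.974, -0.002], [0.974, 0.226, 0.002], [0.002, -0.002, -1.0]]
force: [1.3, 0.1, -1.1]
gripper_width: 0.566
```

Emit:
carry_out([
  [20, 7, 8, 0],
  [44, 15, 0, 0],
  [48, 16, 0, 0],
  [48, 16, 0, 0],
  [33, 11, 0, 0],
])

```text
time_s: 23.85
eef_pos: [637.3, -210.0, 60.4]
eef_rot: [[-0.227, 0.974, 0.002], [0.974, 0.227, -0.0], [-0.001, 0.002, -1.0]]
force: [-0.7, -1.6, -0.3]
gripper_width: 0.565
```

Emit:
carry_out([
  [0, 0, -6, 0],
  [0, 0, -12, 0],
  [0, 0, -10, 0],
  [0, 0, -6, 0],
  [0, 0, -3, 0],
])

```text
time_s: 24.35
eef_pos: [632.3, -211.5, 20.5]
eef_rot: [[-0.224, 0.974, -0.003], [0.974, 0.224, 0.001], [0.002, -0.003, -1.0]]
force: [-0.2, -0.3, -0.8]
gripper_width: 0.559
```

Emit:
carry_out([
  [0, 0, -1, 0],
  [0, 0, -1, 0],
  [0, 0, 0, 0],
  [0, 0, 0, 0],
  [0, 0, 0, 0],
])

```text
time_s: 24.85
eef_pos: [634.8, -211.5, 20.7]
eef_rot: [[-0.226, 0.974, 0.001], [0.974, 0.226, -0.0], [-0.0, 0.001, -1.0]]
force: [0.4, 0.5, -1.1]
gripper_width: 0.565
```

```bash
python3 look.py j2.png 640 -170 30 60
```

```text
t 24.85 tcp [ 634.8 -211.5   20.7] jaw 13.1 w 0.565 F [ 0.4  0.5 -1.1]
top origin 337 114 scale 3.3333333333333335
side origin 367 200 scale 3.3333333333333335
```

View pics/j2.png

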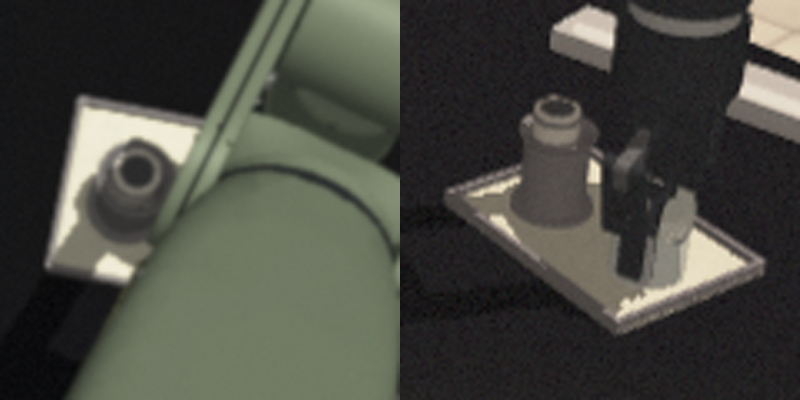

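The short cartridge stands out of the tube and the jar is just above the free tray floor. Lowering it 1 mm, releasing and backing away.

Emit:
carry_out([
  [0, 0, -1, 0],
  [0, 0, 0, 0],
  [0, 0, 0, 0],
  [0, 0, 0, 0],
  [0, 0, 0, 0],
])

```text
time_s: 25.45
eef_pos: [634.8, -211.4, 20.1]
eef_rot: [[-0.226, 0.974, 0.001], [0.974, 0.226, -0.0], [-0.0, 0.0, -1.0]]
force: [-1.7, 0.7, 5.3]
gripper_width: 0.565
```

Emit:
carry_out([
  [0, 0, 0, 0],
  [0, 0, 0, 0],
  [0, 0, 0, 0],
  [0, 0, 0, 0],
  [0, 0, 10, 0],
], grip=85)

```text
time_s: 25.95
eef_pos: [632.9, -210.7, 27.5]
eef_rot: [[-0.226, 0.974, -0.004], [0.974, 0.226, 0.002], [0.003, -0.003, -1.0]]
force: [-0.4, -0.2, 0.4]
gripper_width: 0.848
```

Emit:
carry_out([
  [0, 0, 25, 0],
  [0, 0, 40, 0],
  [0, 0, 45, 0],
  [0, 0, 45, 0],
  [-20, 0, 20, 0],
])

```text
time_s: 26.45
eef_pos: [618.5, -212.7, 211.6]
eef_rot: [[-0.227, 0.974, 0.011], [0.974, 0.227, -0.005], [-0.008, 0.01, -1.0]]
force: [-0.1, -0.0, 0.0]
gripper_width: 0.849
```

Emit:
carry_out([
  [-40, 0, 0, 0],
  [-45, 0, 0, 0],
  [-45, 0, 0, 0],
  [-40, 0, 0, 0],
  [-20, 0, 0, 0],
])

```text
time_s: 26.95
eef_pos: [421.5, -210.8, 204.6]
eef_rot: [[-0.225, 0.974, -0.001], [0.974, 0.225, -0.0], [0.0, -0.001, -1.0]]
force: [0.1, -0.7, -0.3]
gripper_width: 0.848
```

Emit:
carry_out([
  [0, -40, 0, 0],
  [0, -45, 0, 0],
  [0, -40, 0, 0],
  [0, 0, 0, 0],
  [0, 0, 0, 0],
])

```text
time_s: 27.45
eef_pos: [424.2, -337.0, 204.7]
eef_rot: [[-0.224, 0.975, 0.0], [0.975, 0.224, 0.0], [0.0, 0.0, -1.0]]
force: [0.4, -0.4, -0.2]
gripper_width: 0.849
```

```bash
python3 - <<'E'
from h import *
from look import jaw
jaw();t=cap('top');s=cap('side')
a=cv2.resize(t['frame'][125:285,190:450],(800,492),interpolation=cv2.INTER_CUBIC)[:, :]
a=cv2.resize(t['frame'][130:230,190:450],(800,308),interpolation=cv2.INTER_CUBIC)
b=cv2.resize(s['frame'][185:305,260:500],(580,290),interpolation=cv2.INTER_CUBIC)
o=np.zeros((600,800,3),np.uint8);o[:308]=a;o[310:600,:580]=b
cv2.imwrite('pics/end.png',o[:,:,::-1])
E
```

```text
t 27.45 tcp [ 424.2 -337.   204.7] jaw 12.9 w 0.849 F [ 0.4 -0.4 -0.2]
```

View pics/end.png

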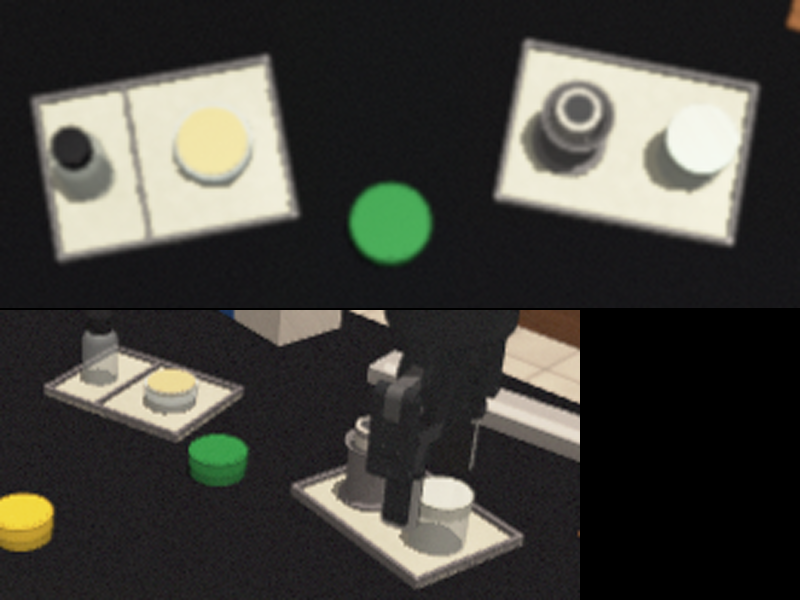

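Everything stands in place. I'll do a numeric check with the pixels from this picture, then hand in.

```bash
python3 - <<'E'
from h import *
c=cap('top')
px=dict(bottle=(72,147,80,0),dish=(213,142,28,0),jar=(702,139,54,1),short=(578,109,78,1))
T=[((625.4,162.8),12.4),((643.8,-165.8),-10.2)]
for k,(u,v,z,i) in px.items():
    p=onz(c,190+u/3.077,130+v/3.08,z)[:2]-T[i][0];a=np.radians(T[i][1])
    print(k,[round(p@[np.cos(a),np.sin(a)],1),round(p@[-np.sin(a),np.cos(a)],1)])
print('tube (tray frame)',[round(x,1) for x in (lambda p,a:(p@[np.cos(a),np.sin(a)],p@[-np.sin(a),np.cos(a)]))(np.array([643.5,-124.8])-T[1][0],np.radians(-10.2))])
print(robot.finish_job(),robot.observe()['time_s'])
E
```

```text
bottle [np.float64(-4.7), np.float64(52.7)]
dish [np.float64(-2.7), np.float64(-37.3)]
jar [np.float64(-3.5), np.float64(-46.3)]
short [np.float64(-7.6), np.float64(42.2)]
tube (tray frame) [np.float64(-7.6), np.float64(40.3)]
the job is handed in; nothing more can be done
the job is handed in; nothing more can be done
```

Both kits are made up and I handed the job in at about 27 s of the 112 s; no verdict was reported.

- **Kit one:** the bottle stands in the narrow pocket at tray position (-5, 53) mm. The dish lies flat in the wide pocket at (-3, -37) mm.
- **Kit two:** the jar stands on the tray floor beside the tube at (-4, -46) mm. The long cartridge is at the bottom of the tube, with the short one on top and about 2 mm off the tube axis.

All positions from the last top view are within their limits. The bottle and jar were pressed lightly onto the floor before release (about 5–7 N). The dish touched down too, but the force reading was back to zero just before I let go. The long cartridge was let go inside the bore and dropped about 30 mm, and the short one about 2 mm.

- **Camera disagreement:** the top and side views differed by 4–8 mm on some starting positions. I used roughly the average, and every grasp held.
- **Not measured at the end:** cartridge heights were judged only by eye. I did not re-measure the flask and the rack, but the arm stayed well clear of both and no unexpected forces showed.

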